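# Nest and bed tapered sleeves on the sprung loading stand

### The job

Take the rubber dust plug out of the loading stand's conical socket and leave it in the grey tray, then nest all the tapered sleeves on the bench one inside another in the socket, narrow end down, each fully home with its shoulder on the rim below. Load the pan with the in-line valves lying on the bench, as many as it takes, until the pan's pointer tip stands within the height of the white band on the scale post. Do not push the pan down to its bottom stop, and leave the grease jar and the screwdriver alone.

Things in the scene. Friction and masses are not known exactly. Their poses are not given: they have to be found in the camera images.
- stand: Fixed sprung loading stand: blue 150 mm square base, telescoping spring column, aluminium load pan on top, scale post on its +x side. Origin on the bench under the column's axis; z up. In the stand's frame the pan spans x -80..80 mm and y -165..55 mm; the conical socket stands on the axis, the flat part for loads lies towards the stand's -y. Unladen, the pan's floor is 130 mm above the bench.
- pan (a joint): How far the pan has sunk, m: 0 unladen, growing downwards, at most 0.060 where it hits its bottom stop. Spring about 550 N/m: a sleeve sinks it about 5 mm, a valve about 5.7 mm, the plug about 2 mm (masses vary by a tenth). Only slides up and down.
- seat (a point): Centre of the flat top rim of the steel conical socket on the pan; moves with the pan; axes as the stand's. The rim is 68 mm across outside and 40 mm above the pan's floor; the bore is 53 mm wide at the rim and narrows downwards (12 degrees a side).
- wing (a point): Middle of the flat, empty load area of the pan, on its floor (a 6 mm lip runs around the pan); 110 mm from the socket's axis; moves with the pan; axes as the stand's. Free area 106 mm along y by 152 mm along x.
- pointer (a point): Tip of the thin brass pointer that sticks out of the pan's far (+x) edge, bends across the front of the scale post and sinks with the pan.
- band_mid (a point): Middle of the white band clamped on the scale post behind the pointer's tip; the band is 8 mm high, and the point is at its half height. The band's height differs from start to start.
- tray: Fixed grey plastic tray, 130 x 130 x 30 mm outside, 4 mm walls and floor. Origin at the centre of its underside, z up.
- plug_mid (a point): Black rubber dust plug, at first sitting in the socket: 79 mm high; tapered foot 34 mm long (34 mm wide at the bottom, 47 at its top), flange 66 mm wide and 10 mm thick that rests on the rim, and on top an upright round knob 28 mm wide and 35 mm tall. The point is on its axis, 40 mm above its bottom (6 mm above the underside of the flange); z along the knob. About 0.12 kg.
- sleeve1_mid (a point): Aluminium tapered sleeve, open at both ends, standing narrow end down; 70 mm high, 0.28 kg; all alike, one may be absent. Lower 34 mm: taper, 36 mm wide at the bottom, 50 at its top; upper 36 mm: straight collar 68 mm wide, its underside a shoulder. Tapered bore, 53 mm wide at the top: takes the next sleeve, which sits 36 mm higher. Point: on the axis, 35 mm above the bottom; z to the wide end.
- sleeve2_mid (a point): Aluminium tapered sleeve, open at both ends, standing narrow end down; 70 mm high, 0.28 kg; all alike, one may be absent. Lower 34 mm: taper, 36 mm wide at the bottom, 50 at its top; upper 36 mm: straight collar 68 mm wide, its underside a shoulder. Tapered bore, 53 mm wide at the top: takes the next sleeve, which sits 36 mm higher. Point: on the axis, 35 mm above the bottom; z to the wide end.
- sleeve3_mid (a point): Aluminium tapered sleeve, open at both ends, standing narrow end down; 70 mm high, 0.28 kg; all alike, one may be absent. Lower 34 mm: taper, 36 mm wide at the bottom, 50 at its top; upper 36 mm: straight collar 68 mm wide, its underside a shoulder. Tapered bore, 53 mm wide at the top: takes the next sleeve, which sits 36 mm higher. Point: on the axis, 35 mm above the bottom; z to the wide end.
- valve1_mid (a point): Steel in-line valve used as a load, lying on its side, about 0.32 kg (all alike): square body 50 mm long, 34 mm wide and 34 mm high with a threaded round end 28 mm wide and 22 mm long on either side, 94 mm long in all. The point is its centre, 17 mm above what it lies on; x along its length, z up.
- valve2_mid (a point): Steel in-line valve used as a load, lying on its side, about 0.32 kg (all alike): square body 50 mm long, 34 mm wide and 34 mm high with a threaded round end 28 mm wide and 22 mm long on either side, 94 mm long in all. The point is its centre, 17 mm above what it lies on; x along its length, z up.
- valve3_mid (a point): Steel in-line valve used as a load, lying on its side, about 0.32 kg (all alike): square body 50 mm long, 34 mm wide and 34 mm high with a threaded round end 28 mm wide and 22 mm long on either side, 94 mm long in all. The point is its centre, 17 mm above what it lies on; x along its length, z up.
- valve4_mid (a point): Steel in-line valve used as a load, lying on its side, about 0.32 kg (all alike): square body 50 mm long, 34 mm wide and 34 mm high with a threaded round end 28 mm wide and 22 mm long on either side, 94 mm long in all. The point is its centre, 17 mm above what it lies on; x along its length, z up.
- valve5_mid (a point): Steel in-line valve used as a load, lying on its side, about 0.32 kg (all alike): square body 50 mm long, 34 mm wide and 34 mm high with a threaded round end 28 mm wide and 22 mm long on either side, 94 mm long in all. The point is its centre, 17 mm above what it lies on; x along its length, z up.
- jar: Bystander: white grease jar with a red lid, 60 mm wide, 85 mm high; not needed.
- driver: Bystander: screwdriver lying on the bench; not needed.
There are look-alikes about, which are no part of the job. Leave any blue or turquoise look-alike of the part that bears valve4_mid alone. Leave any brown or yellow look-alike of the part that bears valve5_mid alone.

How it is judged:
By the outcome, as a careful person would: the job done as asked, in the order asked, and still so for the second after the job is handed in, with the robot touching nothing.
Of sleeve1, sleeve2, sleeve3 only 2 to 3 are there at a start; the rules pass over those that are not, and their reading is None.
At some moment in a run one of valve1, valve2, valve3, valve4, valve5 may be knocked a few centimetres aside while the robot is not near it.
It also fails if it takes over 210 s, if anything falls off the work surface, if the arm or the gripper's body presses on something with over 40 N, if the wrist force passes 120 N, or if a joint passes its speed limit or range.

### The arm

A 6-joint arm with a two-finger parallel gripper is mounted at the origin on the work surface. World frame = base frame: x ahead of the robot, y to its left, z up, the work surface at z = 0. Lengths are in m, angles in rad, forces in N, time in s.
With the tool pointing down it reaches from about 0.35 to 0.975 m from the base axis. Payload 4.9 kg.
Tool frame: the origin (TCP) lies between the finger pads; the fingertips stand 25 mm ahead of it and the grasp point (between the pads) lies 6 mm ahead of it (ctrl.tip_reach is the distance from the TCP to the fingertips, in m); z points along the fingers, y is the direction in which the jaws open and shut (so a half turn about z gives the same grasp; the last joint's range is limited). The gripper opens to 85 mm and grips with 20 to 120 N. Pads are 22 mm wide; open, the fingers measure 114 mm over their backs; the gripper's body (76 mm by 85 mm) begins 54 mm behind the grasp point. The pads swing forward as they close: fully open they stand 13 mm farther back than shut.
Start: joints at [-1.455, 0.053, 1.613, -0, 1.476, -0.119], TCP at [0.145, -0.608, 0.256] pointing down, gripper open.
Joint ranges: [-3.01, 3.01], [-1.01, 2.22], [0.06, 2.58], [-1.02, 4.17], [0.09, 2.62], [-3.14, 3.14]. Speed limits (rad/s): [2.57, 2.57, 3.14, 3.14, 3.14, 3.14].

### API

Orientations are given as a rotation vector (axis times angle).
In Python, from station import get_obs, get_image, camera_params, order, ctrl gives the robot as it stands.
- The arm moves only by the tool move_arm, never from a script. Its argument "deltas" is one flat list of numbers, 5 for each row, row after row: the opening, from -1 (shut) to 1 (fully open), so that 0 is half open, then the shift along the tool's x, y, z in m, then the turn about the tool's z in degrees. In form: [fingers, tx, ty, tz, turn, fingers, tx, ty, tz, turn, ...]. A call has 1 to 10 rows; each row is the pose to reach, as a shift and turn from the pose measured when the call began, along the tool's axes at that moment; what a row does not reach only later rows make up. A row lasts 1/10 s, in which the tool goes at most 50 mm and 8.59 degrees, less where a joint would pass 70% of its speed; a pose out of reach is approached as far as the arm can. A call with a gripper value outside its range is refused whole. The fingers move at their own pace and stop on an object; "force" is the grip in N (left out, the last holds). Time passes only in rows, so rows that repeat a pose let the fingers close. It gives the time, the measured TCP pose, the force and the opening at its end, in the units of the state.
- get_obs(): the state, without advancing time (a new reading comes with each control period).
- get_image(name): name is "scene" or "top"; returns the picture (420x560x3 uint8, red, green, blue); there is no depth.
- camera_params(name): a dict with "camera_matrix" (3x3 intrinsics, pixels), "k1" (the pictures are not rectified: a ray, as slopes to the right and down, at radius r is drawn at 1 + k1 r^2 times it, then the intrinsics apply), "extrinsics" (4x4, takes a point from camera to world coordinates). Camera axes: x right, y up, looking along -z (the intrinsics and any distortion apply to the point x, -y, -z); pixel columns grow to the right and rows downward; lengths in m; the calibration is good to about 2 mm. A picture is of the moment at which its call begins. camera_params takes no time and is no camera call.
- order.finish_job(): hands the job in, once; it reports no verdict.
The state is a dict: "t": time; "q": joint angles; "dq": joint speeds; "effort": joint torques, N m; "tool_pos": TCP position; "tool_rot": TCP orientation; "contact_force": force on the tool from outside, world axes, zero at the start; "wrist_torque": the same for the moment, N m; "opening": finger opening in m.
Only numpy, scipy, OpenCV 4.12 (cv2) and the standard library are available. Lean on these libraries where they do the work, as an engineer would, in place of code of your own. Each camera call takes 0.05 s, during which the arm holds its last target. There are 200 camera calls.

## Working session

There is one attempt and no reset: what is moved stays moved. The work goes in short steps, Python scripts to look and compute and a tool call to move; the robot and the scene stay as the last step left them, time stands still between calls to the robot, and variables do not carry over. Pictures are saved under pics/ and viewed, about 12 in all and at most 16, crops included, and the job is handed in when it is done.

Besides the shell and the picture viewer there is one more tool, called after "Call:" by a JSON object that holds its "fn" and its "kwargs". move_arm: Moves the arm, as the interface text tells. Its arguments: {"type":"object","properties":{"deltas":{"type":"array"},"force":{"type":"number"}},"required":["deltas"]}

```bash
mkdir -p pics; ls; cat > h.py <<'E'
import numpy as np, cv2
from station import get_obs, get_image, camera_params, order, ctrl
from scipy.spatial.transform import Rotation as R
def ray(cam,u,v):
    p=camera_params(cam);K=np.array(p["camera_matrix"]);E=np.array(p["extrinsics"])
    d=cv2.undistortPoints(np.array([[[u,v]]],float),K,np.array([p["k1"],0,0,0,0.]))[0,0]
    return E[:3,3],E[:3,:3]@np.array([d[0],-d[1],-1])
def onz(cam,u,v,z):
    o,d=ray(cam,u,v);return o+d*(z-o[2])/d[2]
def proj(cam,P):
    p=camera_params(cam);K=np.array(p["camera_matrix"]);E=np.array(p["extrinsics"])
    q=E[:3,:3].T@(np.array(P)-E[:3,3]);x,y=q[0]/-q[2],-q[1]/-q[2];s=1+p["k1"]*(x*x+y*y)
    return (K@[x*s,y*s,1])[:2]
def snap(cam,name):
    im=get_image(cam);cv2.imwrite(f"pics/{name}.png",im[:,:,::-1]);return im
def tool(dx,dy,dz):
    "world shift to tool axes"
    o=get_obs();return R.from_rotvec(o["tool_rot"]).inv().apply([dx,dy,dz])
E
python3 - <<'E'
from h import *
np.set_printoptions(precision=4,suppress=True)
for c in("scene","top"):
    snap(c,c+"0");p=camera_params(c);print(c,p)
o=get_obs();print(o);print(R.from_rotvec(o["tool_rot"]).as_matrix(),ctrl.tip_reach)
E
```

```text
pics
scene {'camera_matrix': array([[500.5515,   0.    , 280.277 ],
       [  0.    , 500.5515, 215.6798],
       [  0.    ,   0.    ,   1.    ]]), 'k1': -0.05315485630532014, 'extrinsics': array([[-0.7582, -0.4688,  0.4532,  1.0442],
       [ 0.6517, -0.5215,  0.5507,  0.5638],
       [-0.0218,  0.7129,  0.7009,  0.9483],
       [ 0.    ,  0.    ,  0.    ,  1.    ]])}
top {'camera_matrix': array([[510.2511,   0.    , 277.3751],
       [  0.    , 510.2511, 211.5387],
       [  0.    ,   0.    ,   1.    ]]), 'k1': 0.017682596016492996, 'extrinsics': array([[ 0.01  ,  0.9956, -0.0934,  0.4026],
       [-0.9999,  0.0105,  0.0045, -0.1111],
       [ 0.0055,  0.0933,  0.9956,  1.3057],
       [ 0.    ,  0.    ,  0.    ,  1.    ]])}
{'t': 0.1, 'q': array([-1.455 ,  0.0533,  1.6142, -0.    ,  1.476 , -0.119 ]), 'dq': array([ 0.0005, -0.0014, -0.0031,  0.0001,  0.0001, -0.0013]), 'effort': array([  0.0005, -39.4907, -37.1362,  -0.0001,   0.004 ,  -0.    ]), 'tool_pos': array([ 0.1454, -0.6073,  0.2552]), 'tool_rot': array([-3.1181, -0.3679,  0.    ]), 'contact_force': array([-0.3743, -0.844 , -0.1387]), 'wrist_torque': array([-0.0162, -0.0206,  0.0121]), 'opening': 0.08526585590486303}
[[ 0.9725  0.2327 -0.0002]
 [ 0.2327 -0.9725  0.0018]
 [ 0.0002 -0.0018 -1.    ]] 0.025
```

View pics/scene0.png

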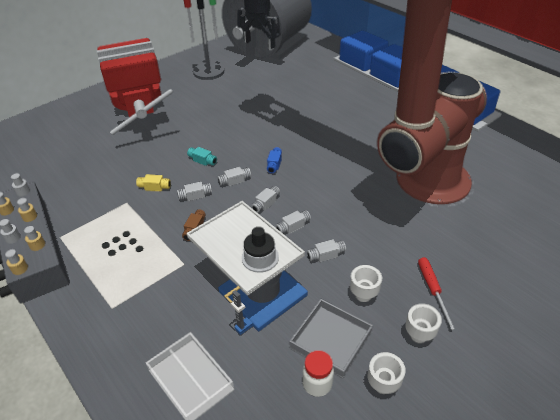

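View pics/top0.png

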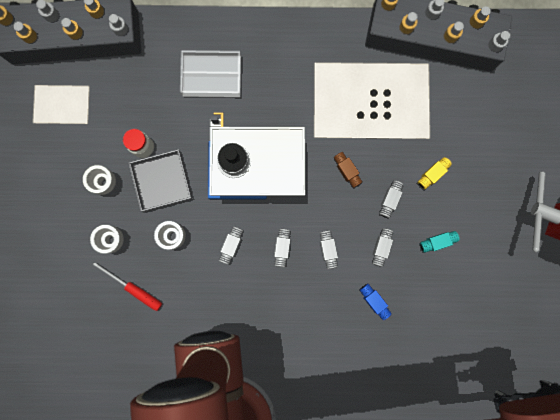

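The two views agree. In the top view, the sleeves are at (99,180), (108,239) and (171,236), the plug at (232,158) and the tray at (160,180). There are five grey valves at (231,245), (283,247), (329,250), (384,247) and (392,199).

Possible mix-ups:
- **Valve look-alikes:** brown (347,169), yellow (435,173), teal (440,241) and blue (375,301). I'll leave all of these alone.
- **Plug:** the black dots on the paper could be confused with it, but they're flat.
- **Tray:** the light two-cell box at (211,74) is not the grey tray.

I'll check these in a close crop.

```bash
python3 - <<'E'
from h import *
a=cv2.imread("pics/top0.png");b=cv2.imread("pics/scene0.png")
c=cv2.resize(a[105:275,75:315],(800,567),interpolation=cv2.INTER_CUBIC)
d=cv2.resize(b[215:335,180:340],(800,600),interpolation=cv2.INTER_CUBIC)
cv2.imwrite("pics/c1.png",c);cv2.imwrite("pics/c2.png",d)
E
```

```text
(no output)
```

View pics/c1.png

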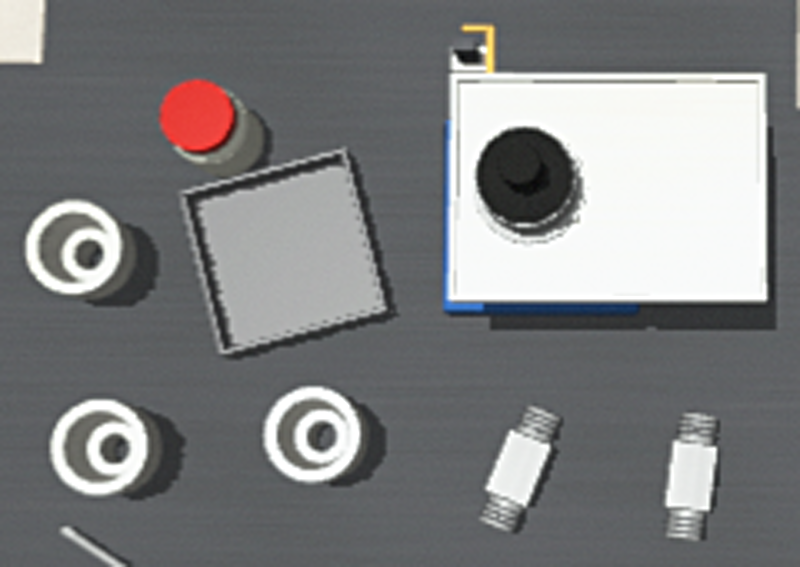

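View pics/c2.png

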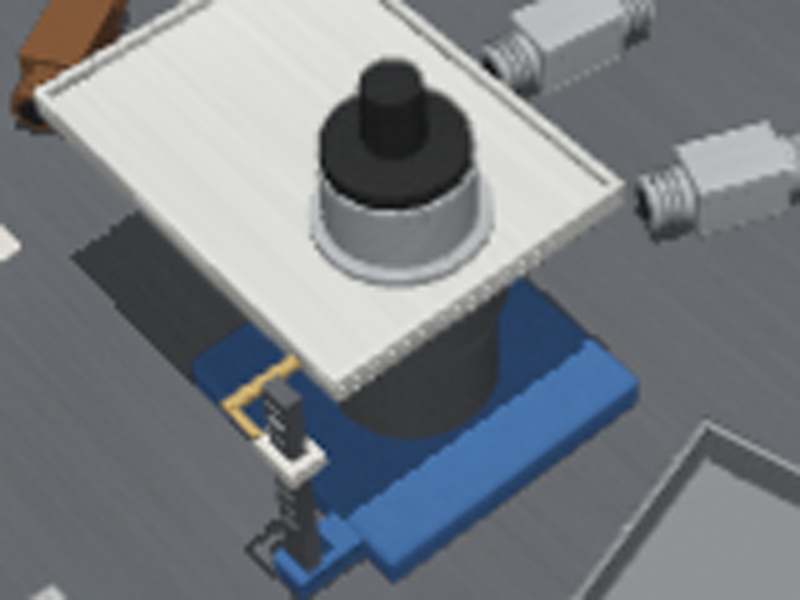

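The crops confirm the choices. The plug's knob top is at about (522,160) in crop 1, and the pointer tip is at about (262,438) in crop 2, just above the white band at (285,465).

```bash
cat >> h.py <<'E'
def valves(im,zc=0.024):
    "grey-white blobs on bench -> x,y,angle(deg) of long axis"
    hsv=cv2.cvtColor(im,cv2.COLOR_RGB2HSV)
    m=((hsv[...,1]<40)&(hsv[...,2]>130)).astype(np.uint8)*255
    m=cv2.morphologyEx(m,cv2.MORPH_CLOSE,np.ones((5,5)))
    out=[]
    for c in cv2.findContours(m,cv2.RETR_EXTERNAL,cv2.CHAIN_APPROX_NONE)[0]:
        a=cv2.contourArea(c)
        if not 250<a<1100: continue
        (u,v),(w,h),th=cv2.minAreaRect(c)
        b=cv2.boxPoints(((u,v),(w,h),th));P=[onz("top",*q,zc)[:2] for q in b]
        e=max([P[1]-P[0],P[2]-P[1]],key=np.linalg.norm);s=sorted([np.linalg.norm(P[1]-P[0]),np.linalg.norm(P[2]-P[1])])
        ang=np.degrees(np.arctan2(e[1],e[0]))%180
        out.append((round(u),round(v),a,*np.round(np.mean(P,0),4),round(ang,1),*np.round(s,3)))
    return out
E
python3 - <<'E'
from h import *
np.set_printoptions(precision=4,suppress=True)
im=cv2.imread("pics/top0.png")[:,:,::-1]
for r in valves(im):print(*r)
cr=lambda p:(75+(p[0]+.5)*.3-.5,105+(p[1]+.5)*.3-.5)
print("pan",[onz("top",*cr(p),.134)[:2] for p in[(450,73),(766,73),(768,300),(447,301)]])
print("tray",[onz("top",*cr(p),.03)[:2] for p in[(182,192),(345,150),(393,312),(224,355)]])
# black: flange
def two(a,b):
    o1,d1=ray("top",*a);o2,d2=ray("scene",*b)
    s,*_=np.linalg.lstsq(np.c_[d1,-d2],o2-o1,rcond=None);p,q=o1+d1*s[0],o2+d2*s[1];return (p+q)/2,np.linalg.norm(p-q)
sc=lambda p:(180+(p[0]+.5)/5-.5,215+(p[1]+.5)/5-.5)
print("tip",two(cr((463,28)),sc((262,438))))
print("knob",two(cr((519,160)),sc((392,75))), onz("top",*cr((519,160)),.211))
# sleeves: circle of hough on outer rim
g=cv2.cvtColor(im,cv2.COLOR_RGB2GRAY)
for (u,v) in[(99,180),(108,239),(171,236)]:
    s=g[v-30:v+30,u-30:u+30];s=cv2.resize(s,None,fx=4,fy=4,interpolation=cv2.INTER_CUBIC)
    m=(s>195).astype(np.uint8)
    c=max(cv2.findContours(m,cv2.RETR_EXTERNAL,1)[0],key=cv2.contourArea)
    (x,y),rr=cv2.minEnclosingCircle(c)
    U,V=u-30+(x+.5)/4-.5,v-30+(y+.5)/4-.5
    P=onz("top",U,V,.07);print("sleeve",U,V,P, "diam",2*np.linalg.norm(onz("top",U+rr/4,V,.07)-P))
f=np.array([onz("top",*cr(p),.176)[:2] for p in[(477,175),(574,175),(524,127),(524,222)]]);print("flange",f.mean(0),f)
E
```

```text
329 249 369.0 0.4302 -0.2467 11.3 0.034 0.093
384 247 384.5 0.4365 -0.3839 162.9 0.034 0.093
282 247 384.0 0.4334 -0.1286 172.5 0.035 0.093
230 245 394.5 0.4382 0.0014 159.3 0.035 0.094
104 239 636.5 0.4494 0.3159 2.3 0.07 0.07
168 235 634.5 0.461 0.1567 1.6 0.07 0.07
392 198 370.0 0.5594 -0.407 157.2 0.034 0.094
547 212 495.5 0.5302 -0.7961 176.2 0.061 0.201
97 179 615.5 0.6013 0.3404 46.0 0.071 0.071
507 7 714.0 1.0654 -0.7108 90.4 0.038 0.271
pan [array([0.7105, 0.044 ]), array([ 0.7131, -0.1778]), array([ 0.5524, -0.1801]), array([0.5493, 0.0425])]
tray [array([0.6434, 0.2585]), array([0.6772, 0.1362]), array([0.5536, 0.0967]), array([0.5197, 0.2225])]
tip (array([0.7452, 0.0377, 0.123 ]), np.float64(0.002290849058287734))
knob (array([ 0.6312, -0.0122,  0.2157]), np.float64(0.0019405720839648665)) [ 0.6329 -0.0124  0.211 ]
sleeve 96.42025947570801 178.45581817626953 [0.5948 0.325  0.07  ] diam 0.06942648024005912
sleeve 104.40808868408203 238.69117736816406 [0.4484 0.2996 0.07  ] diam 0.06978241236600766
sleeve 168.16748237609863 234.84846878051758 [0.4591 0.1467 0.07  ] diam 0.06933915191577825
flange [ 0.6303 -0.0133] [[ 0.6297  0.0188]
 [ 0.6305 -0.0465]
 [ 0.6629 -0.0122]
 [ 0.5981 -0.0134]]
```

```bash
python3 - <<'E'
from h import *
np.set_printoptions(precision=4,suppress=True)
b=cv2.imread("pics/scene0.png")
cv2.imwrite("pics/c3.png",cv2.resize(b[282:332,215:265],(800,800),interpolation=cv2.INTER_NEAREST)[:600])
for x in(.735,.740,.745):
  for z in(.08,.09,.10,.11,.12,.13):
    p=proj("scene",[x,.0377,z]);q=proj("scene",[x,.03,z]);print(x,z,(p-[215,282]+.5)*16,(q-[215,282]+.5)*16)
E
```

```text
0.735 0.08 [363.9244 483.5277] [328.2374 446.5842]
0.735 0.09 [357.4823 438.9049] [321.5784 401.8833]
0.735 0.1 [350.9531 393.6568] [314.8298 356.5589]
0.735 0.11 [344.3352 347.7706] [307.99   310.5983]
0.735 0.12 [337.6267 301.2333] [301.057  263.9887]
0.735 0.13 [330.8259 254.0315] [294.0292 216.7168]
0.74 0.08 [333.254  504.8186] [297.6163 467.7117]
0.74 0.09 [326.5852 460.2509] [290.7315 423.0642]
0.74 0.1 [319.8262 415.0572] [283.7539 377.7925]
0.74 0.11 [312.975  369.2246] [276.6817 331.8838]
0.74 0.12 [306.0299 322.74  ] [269.5131 285.3253]
0.74 0.13 [298.9889 275.5899] [262.2461 238.1034]
0.745 0.08 [302.4565 526.1953] [266.869  488.9238]
0.745 0.09 [295.5592 481.6836] [259.7565 444.3308]
0.745 0.1 [288.5683 436.5452] [252.548  399.1127]
0.745 0.11 [281.4819 390.7671] [245.2416 353.2569]
0.745 0.12 [274.2981 344.3363] [237.8352 306.7504]
0.745 0.13 [267.0151 297.2391] [230.3271 259.5797]
```

View pics/c3.png

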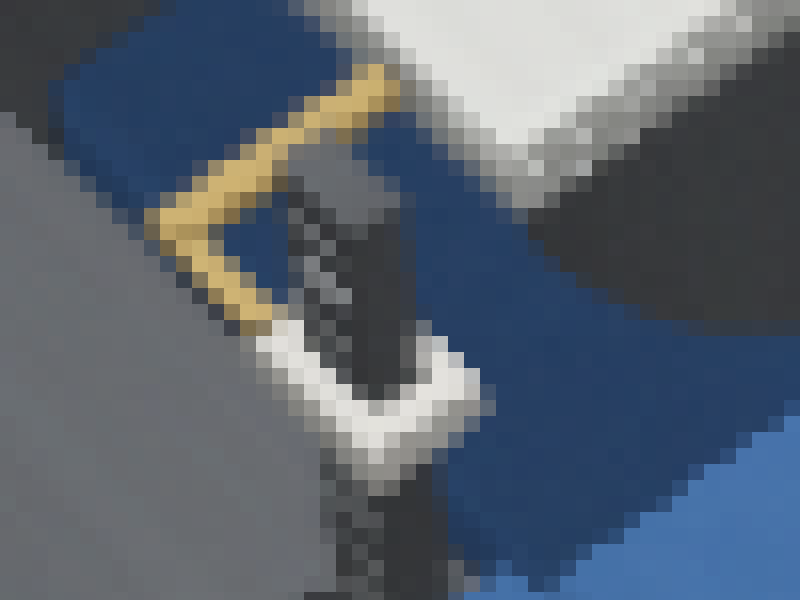

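```bash
python3 - <<'E'
from h import *
np.set_printoptions(precision=4,suppress=True)
b=cv2.imread("pics/top0.png")
cv2.imwrite("pics/c4.png",cv2.resize(b[105:135,200:240],(800,600),interpolation=cv2.INTER_NEAREST))
for n,p in(("top",(376,456)),("bot",(380,492))):
  o,d=ray("scene",215+p[0]/16-.5,282+p[1]/16-.5)
  for y in(.036,.039,.042,.045):print(n,o+d*(y-o[1])/d[1])
E
```

```text
top [0.7316 0.036  0.0811]
top [0.7334 0.039  0.0861]
top [0.7352 0.042  0.091 ]
top [0.7369 0.045  0.0959]
bot [0.7318 0.036  0.0731]
bot [0.7336 0.039  0.0781]
bot [0.7353 0.042  0.0831]
bot [0.7371 0.045  0.0881]
```

View pics/c4.png

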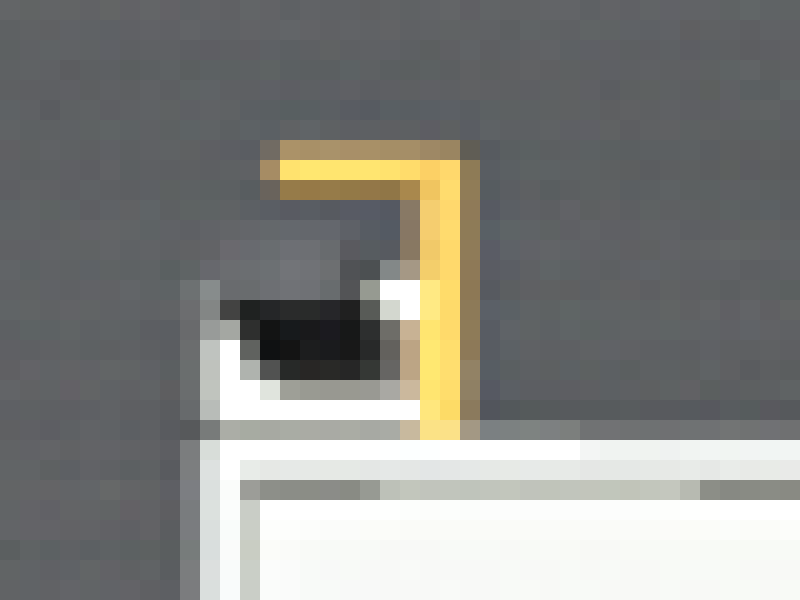

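```bash
python3 - <<'E'
from h import *
np.set_printoptions(precision=4,suppress=True)
for z in(.085,.095):print(onz("top",200+203/20-.5,105+280/20-.5,z),onz("top",200+425/20-.5,105+410/20-.5,z))
def two(a,b):
    o1,d1=ray("top",*a);o2,d2=ray("scene",*b)
    s,*_=np.linalg.lstsq(np.c_[d1,-d2],o2-o1,rcond=None);p,q=o1+d1*s[0],o2+d2*s[1];return (p+q)/2,p-q
T=(200+203/20-.5,105+280/20-.5)
print("band top corner",two(T,(215+376/16-.5,282+456/16-.5)))
print("tip",two((200+270/20-.5,105+168/20-.5),(215+262/16-.5,282+326/16-.5)))
print("elbow",two((200+450/20-.5,105+168/20-.5),(215+165/16-.5,282+222/16-.5)))
E
```

```text
[0.7434 0.0509 0.085 ] [0.7276 0.0235 0.085 ]
[0.7406 0.0496 0.095 ] [0.7249 0.0224 0.095 ]
band top corner (array([0.7389, 0.0486, 0.1016]), array([-0.0002,  0.0002, -0.    ]))
tip (array([0.7461, 0.0378, 0.125 ]), array([-0.0004,  0.0004, -0.0001]))
elbow (array([0.746 , 0.0167, 0.1253]), array([-0.,  0., -0.]))
```

Tip at z≈0.125 and band middle at z≈0.098, so the pan needs to sink about 29 mm in all. Going to the plug first.

Call:
{"fn": "move_arm", "kwargs": {"deltas": [1,0.611,-0.466,-0.06,0,1,0.611,-0.466,-0.06,0,1,0.611,-0.466,-0.06,0,1,0.611,-0.466,-0.06,0,1,0.611,-0.466,-0.06,0,1,0.611,-0.466,-0.06,0,1,0.611,-0.466,-0.06,0,1,0.611,-0.466,-0.06,0,1,0.611,-0.466,-0.06,0,1,0.611,-0.466,-0.06,0], "force": 40}}

```text
t: 1.1
tool_pos: [0.4612, -0.2195, 0.2949]
tool_rot: [-3.118, -0.368, 0.0]
contact_force: [-0.0, 0.1, 0.4]
opening: 0.0856
```

Call:
{"fn": "move_arm", "kwargs": {"deltas": [0.2,0.213,-0.162,0,13.5,0.2,0.213,-0.162,0,13.5,0.2,0.213,-0.162,0,13.5,0.2,0.213,-0.162,0,13.5,0.2,0.213,-0.162,0,13.5,0.2,0.213,-0.162,0,13.5,0.2,0.213,-0.162,0,13.5,0.2,0.213,-0.162,0.04,13.5,0.2,0.213,-0.162,0.04,13.5,0.2,0.213,-0.162,0.04,13.5]}}

```text
t: 2.1
tool_pos: [0.6294, -0.013, 0.254]
tool_rot: [-3.139, 0.003, 0.006]
contact_force: [-0.1, -0.3, 0.5]
opening: 0.0516
```

```bash
python3 - <<'E'
from h import *
im=snap("scene","s1");cv2.imwrite("pics/s1c.png",cv2.resize(im[150:310,170:350,::-1],(675,600)))
o=get_obs();print(o["tool_pos"],o["tool_rot"],o["q"])
E
```

```text
[ 0.63029379 -0.01310638  0.25580788] [-3.13984927e+00  2.95005133e-03  1.01820561e-03] [-0.13942691  0.066093    1.59976974  0.0016429   1.47661285  1.43309329]
```

View pics/s1c.png

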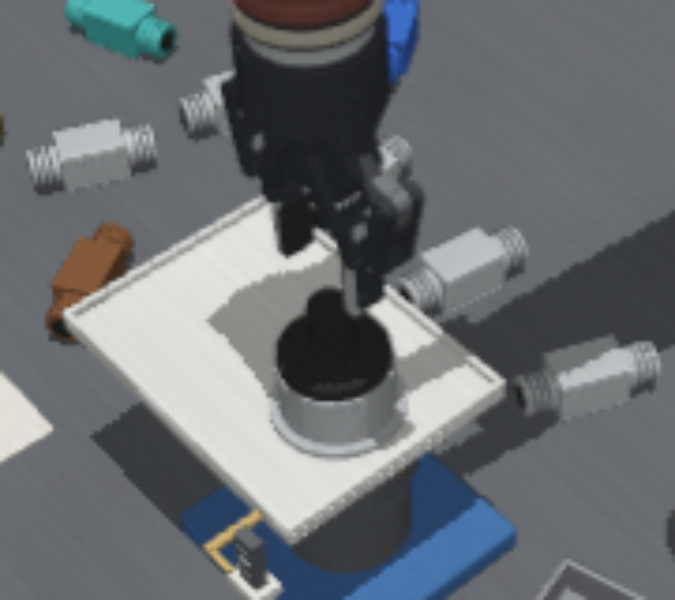

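The open jaws straddle the knob at crop (330,290), so I'll go down and close.

Call:
{"fn": "move_arm", "kwargs": {"deltas": [0.2,0.001,0,0.046,0,0.2,0.001,0,0.046,0,0.2,0.001,0,0.046,0,-1,0.001,0,0.046,0,-1,0.001,0,0.046,0,-1,0.001,0,0.046,0,-1,0.001,0,0.046,0,-1,0.001,0,0.046,0,-1,0.001,0,0.046,0,-1,0.001,0,0.046,0]}}

```text
t: 3.15
tool_pos: [0.6316, -0.013, 0.2102]
tool_rot: [-3.14, 0.003, -0.0]
contact_force: [1.9, -0.7, 1.4]
opening: 0.0265
```

Call:
{"fn": "move_arm", "kwargs": {"deltas": [-1,0,0,-0.03,0,-1,0,0,-0.06,0,-1,0,0,-0.08,0,-1,-0.01,-0.05,-0.08,0,-1,-0.02,-0.1,-0.07,0,-1,-0.034,-0.15,-0.06,0,-1,-0.034,-0.191,-0.02,0,-1,-0.034,-0.191,0.02,0,-1,-0.034,-0.191,0.05,0,-1,-0.034,-0.191,0.05,0]}}

```text
t: 4.15
tool_pos: [0.5928, 0.1779, 0.1526]
tool_rot: [3.141, -0.001, -0.023]
contact_force: [-0.6, 0.3, -1.4]
opening: 0.0269
```

Call:
{"fn": "move_arm", "kwargs": {"deltas": [-1,0.004,0,0.04,0,-1,0.004,0,0.065,0,-1,0.004,0,0.071,0,-1,0.004,0,0.071,0,0.2,0.004,0,0.071,0,0.2,0.004,0,0.071,0,0.2,0.004,0,0.071,0,0.2,0.004,0,0.02,0,0.2,0.004,0,-0.03,0,1,0.004,0,-0.08,0]}}

```text
t: 5.15
tool_pos: [0.5976, 0.1779, 0.2333]
tool_rot: [3.14, -0.001, -0.023]
contact_force: [0.2, 0.6, 0.0]
opening: 0.0637
```

Call:
{"fn": "move_arm", "kwargs": {"deltas": [1,-0.139,0.031,0,0,1,-0.139,0.031,0,0,1,-0.139,0.031,0,0,1,-0.139,0.031,0,0,1,-0.139,0.031,0.04,0,1,-0.139,0.031,0.08,0,1,-0.139,0.031,0.11,0,1,-0.139,0.031,0.12,0,1,-0.139,0.031,0.12,0,1,-0.139,0.031,0.12,0]}}

```text
t: 6.15
tool_pos: [0.4581, 0.1471, 0.1172]
tool_rot: [3.141, -0.001, -0.019]
contact_force: [-0.3, -0.0, 0.8]
opening: 0.0858
```

```bash
python3 - <<'E'
from h import *
im=snap("scene","s2");cv2.imwrite("pics/s2c.png",cv2.resize(im[240:400,260:460,::-1],(750,600)))
o=get_obs();print(o["tool_pos"],o["tool_rot"],R.from_rotvec(o["tool_rot"]).as_matrix().round(3))
E
```

```text
[0.45846391 0.14715504 0.11769339] [ 3.14109449e+00 -1.17153946e-03 -1.76117152e-02] [[ 1.    -0.001 -0.011]
 [-0.001 -1.    -0.   ]
 [-0.011  0.    -1.   ]]
```

View pics/s2c.png

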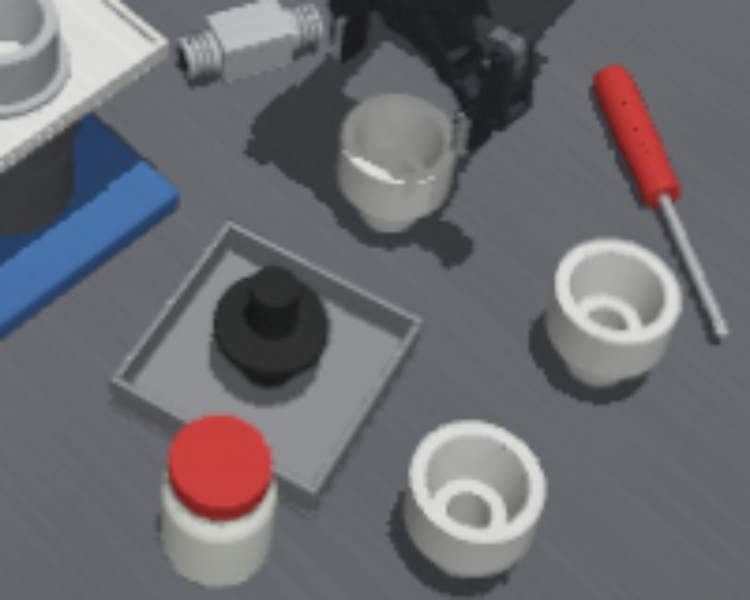

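The plug stands in the grey tray at crop (270,320). The open jaws are above sleeve 3, so I'll go down and grip.

Call:
{"fn": "move_arm", "kwargs": {"deltas": [1,0.001,0,0.03,0,1,0.001,0,0.05,0,1,0.001,0,0.055,0,1,0.001,0,0.055,0,-1,0.001,0,0.055,0,-1,0.001,0,0.055,0,-1,0.001,0,0.055,0,-1,0.001,0,0.055,0,-1,0.001,0,0.03,0,-1,0.001,0,-0.03,0]}}

```text
t: 7.2
tool_pos: [0.4559, 0.1466, 0.1339]
tool_rot: [3.139, -0.001, -0.034]
contact_force: [1.5, 1.1, -2.8]
opening: 0.0685
```

Call:
{"fn": "move_arm", "kwargs": {"deltas": [-1,0,0,-0.05,0,-1,0,0,-0.1,0,-1,0,0,-0.14,0,-1,0.03,0.03,-0.14,0,-1,0.06,0.06,-0.14,0,-1,0.1,0.09,-0.14,0,-1,0.14,0.13,-0.14,0,-1,0.175,0.16,-0.14,0,-1,0.175,0.16,-0.14,0,-1,0.175,0.16,-0.14,0]}}

```text
t: 8.2
tool_pos: [0.6338, -0.0141, 0.2691]
tool_rot: [3.14, -0.004, -0.038]
contact_force: [-0.6, 0.7, -3.2]
opening: 0.0686
```

```bash
cat > m.py <<'E'
from h import *
o=get_obs();print(o["t"],o["tool_pos"].round(4),o["contact_force"].round(1));M=R.from_rotvec(o["tool_rot"]).as_matrix();print(M.round(3))
print("to seat tool axes",(M.T@(np.array([.631,-.0125,0])-[*o["tool_pos"][:2],0])).round(4))
E
python3 - <<'E'
from m import *
# seat check: socket rim bright ring in top view + bore from scene
a=snap("top","t1")
cv2.imwrite("pics/t1c.png",cv2.resize(a[105:255,75:275,::-1],(800,600)))
E
```

```text
8.2 [ 0.6338 -0.0141  0.2691] [-0.6  0.7 -3.2]
[[ 1.    -0.003 -0.024]
 [-0.003 -1.    -0.001]
 [-0.024  0.001 -1.   ]]
to seat tool axes [-0.0028 -0.0016  0.0001]
```

View pics/t1c.png

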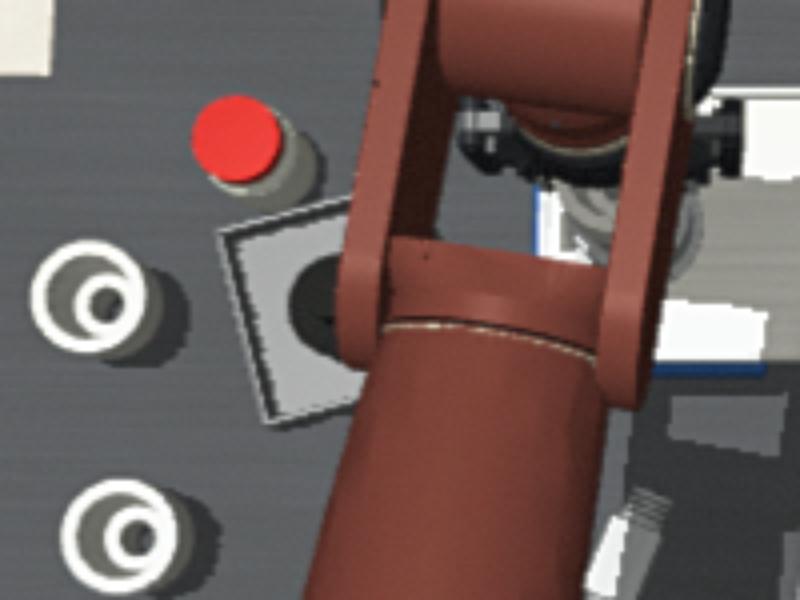

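Call:
{"fn": "move_arm", "kwargs": {"deltas": [-1,-0.002,-0.0016,0.02,0,-1,-0.002,-0.0016,0.04,0,-1,-0.002,-0.0016,0.055,0,-1,-0.002,-0.0016,0.065,0,-1,-0.002,-0.0016,0.069,0,-1,-0.002,-0.0016,0.072,0,-1,-0.002,-0.0016,0.074,0,-1,-0.002,-0.0016,0.074,0,-1,-0.002,-0.0016,0.074,0]}}

```text
t: 9.15
tool_pos: [0.6304, -0.0116, 0.1968]
tool_rot: [3.14, -0.002, -0.033]
contact_force: [3.3, 1.1, -0.5]
opening: 0.0686
```

```bash
python3 m.py; python3 -c "
from h import *
im=snap('scene','s3');cv2.imwrite('pics/s3c.png',cv2.resize(im[190:320,180:340,::-1],(738,600)))"
```

```text
9.15 [ 0.6304 -0.0116  0.1968] [ 3.3  1.1 -0.5]
[[ 1.    -0.001 -0.021]
 [-0.001 -1.    -0.001]
 [-0.021  0.001 -1.   ]]
to seat tool axes [ 0.0006  0.0009 -0.    ]
```

View pics/s3c.png

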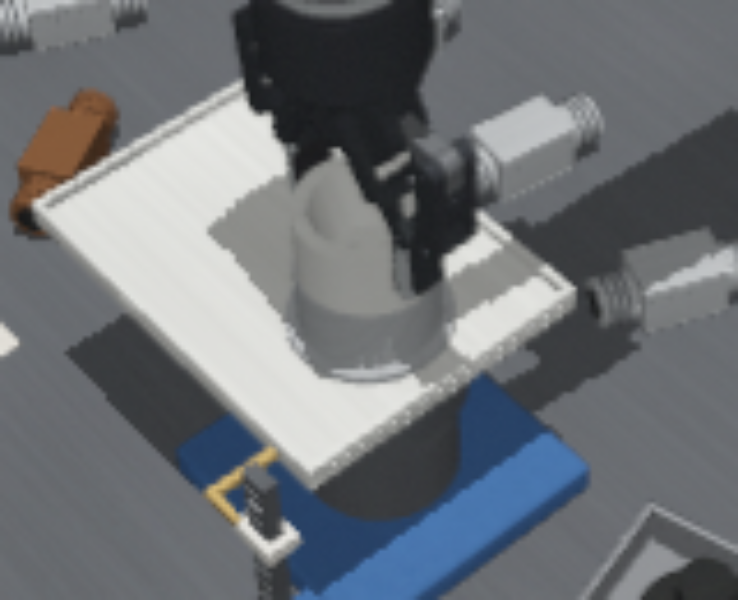

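Sleeve 3 is sitting in the socket, with its collar on the rim at crop (365,300). Releasing and rising.

Call:
{"fn": "move_arm", "kwargs": {"deltas": [1,0,0,0,0,1,0,0,0,0,1,0,0,0,0,1,0,0,-0.03,0,1,0,0,-0.08,0,1,-0.02,-0.05,-0.1,0,1,-0.05,-0.1,-0.1,0,1,-0.09,-0.15,-0.09,0,1,-0.09,-0.15,-0.09,0,1,-0.09,-0.15,-0.09,0]}}

```text
t: 10.2
tool_pos: [0.54, 0.1412, 0.2879]
tool_rot: [3.141, 0.005, -0.036]
contact_force: [0.2, -1.1, -0.5]
opening: 0.0853
```

```bash
python3 - <<'E'
from m import *
im=snap("scene","s4");cv2.imwrite("pics/s4c.png",cv2.resize(im[190:340,160:360,::-1],(800,600)))
o=get_obs();print(o["tool_pos"],R.from_rotvec(o["tool_rot"]).as_matrix().round(3))
E
```

```text
10.2 [0.54   0.1412 0.2879] [ 0.2 -1.1 -0.5]
[[ 1.     0.003 -0.023]
 [ 0.003 -1.    -0.001]
 [-0.023  0.001 -1.   ]]
to seat tool axes [ 0.0905  0.1539 -0.002 ]
[0.54126429 0.13969795 0.28819938] [[ 1.     0.001 -0.022]
 [ 0.001 -1.    -0.001]
 [-0.022  0.001 -1.   ]]
```

View pics/s4c.png

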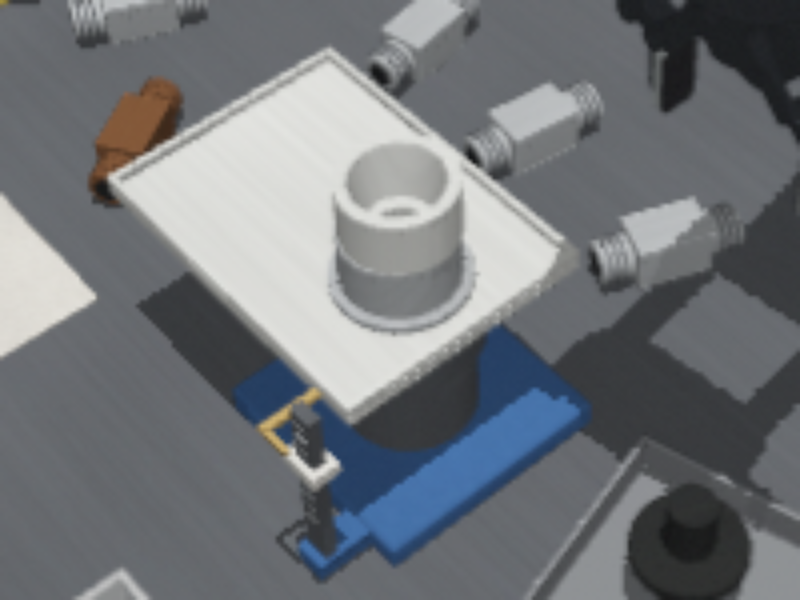

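Sleeve 3 is fully home at crop (400,260). On to sleeve 2.

Call:
{"fn": "move_arm", "kwargs": {"deltas": [1,-0.03,-0.05,0,0,1,-0.06,-0.1,0,0,1,-0.088,-0.15,0.02,0,1,-0.088,-0.16,0.05,0,1,-0.088,-0.16,0.09,0,1,-0.088,-0.16,0.13,0,1,-0.088,-0.16,0.16,0,1,-0.088,-0.16,0.175,0,1,-0.088,-0.16,0.175,0,1,-0.088,-0.16,0.175,0]}}

```text
t: 11.25
tool_pos: [0.4506, 0.2993, 0.1162]
tool_rot: [3.141, 0.001, -0.031]
contact_force: [-0.3, 0.0, 0.4]
opening: 0.0853
```

```bash
cat >> m.py <<'E'
import sys
if len(sys.argv)>3: print("delta",(M.T@(np.array(sys.argv[1:4],float)-o["tool_pos"])).round(4))
E
python3 m.py .4484 .2996 .0625
```

```text
11.25 [0.4506 0.2993 0.1162] [-0.3  0.   0.4]
[[ 1.     0.001 -0.02 ]
 [ 0.001 -1.    -0.001]
 [-0.02   0.001 -1.   ]]
to seat tool axes [ 0.1802  0.3119 -0.0034]
delta [-0.0011 -0.0003  0.0538]
```

Call:
{"fn": "move_arm", "kwargs": {"deltas": [1,-0.001,0,0.03,0,1,-0.001,0,0.05,0,1,-0.001,0,0.054,0,1,-0.001,0,0.054,0,-1,-0.001,0,0.054,0,-1,-0.001,0,0.054,0,-1,-0.001,0,0.054,0,-1,-0.001,0,0.054,0,-1,-0.001,0,0.054,0]}}

```text
t: 12.15
tool_pos: [0.4503, 0.3001, 0.0651]
tool_rot: [-3.14, -0.001, 0.025]
contact_force: [-1.9, -0.2, 5.4]
opening: 0.0673
```

```bash
python3 m.py .631 -.0125 .32
```

```text
12.15 [0.4503 0.3001 0.0651] [-1.9 -0.2  5.4]
[[ 1.     0.001 -0.016]
 [ 0.001 -1.     0.001]
 [-0.016 -0.001 -1.   ]]
to seat tool axes [ 0.1805  0.3127 -0.0032]
delta [ 0.1764  0.3125 -0.2581]
```

Call:
{"fn": "move_arm", "kwargs": {"deltas": [-1,0,0,-0.04,0,-1,0,0,-0.085,0,-1,0,0.01,-0.13,0,-1,0.02,0.04,-0.17,0,-1,0.05,0.08,-0.21,0,-1,0.075,0.12,-0.24,0,-1,0.1,0.16,-0.258,0,-1,0.12,0.2,-0.258,0,-1,0.14,0.24,-0.258,0,-1,0.155,0.27,-0.258,0]}}

```text
t: 13.15
tool_pos: [0.6103, 0.0278, 0.3212]
tool_rot: [-3.141, -0.0, 0.023]
contact_force: [1.3, 0.7, -2.7]
opening: 0.0668
```

```bash
python3 m.py .631 -.0125 .265
```

```text
13.15 [0.6103 0.0278 0.3212] [ 1.3  0.7 -2.7]
[[ 1.     0.    -0.014]
 [ 0.    -1.     0.001]
 [-0.014 -0.001 -1.   ]]
to seat tool axes [ 0.0206  0.0403 -0.0003]
delta [0.0215 0.0404 0.0559]
```

Call:
{"fn": "move_arm", "kwargs": {"deltas": [-1,0.0215,0.04,0,0,-1,0.0215,0.04,0.0,0,-1,0.0215,0.04,0.02,0,-1,0.0215,0.04,0.045,0,-1,0.0215,0.04,0.065,0,-1,0.0215,0.04,0.08,0,-1,0.0215,0.04,0.087,0,-1,0.0215,0.04,0.091,0,-1,0.0215,0.04,0.094,0,-1,0.0215,0.04,0.094,0]}}

```text
t: 14.15
tool_pos: [0.6309, -0.012, 0.228]
tool_rot: [-3.141, -0.001, 0.02]
contact_force: [-0.7, 0.1, -0.7]
opening: 0.0668
```

```bash
python3 m.py .631 -.0125 .227
```

```text
14.15 [ 0.6309 -0.012   0.228 ] [-0.7  0.1 -0.7]
[[ 1.     0.    -0.013]
 [ 0.    -1.     0.001]
 [-0.013 -0.001 -1.   ]]
to seat tool axes [ 0.0001  0.0005 -0.    ]
delta [0.0001 0.0005 0.001 ]
```

Most of the weight has passed to the pan, with 0.7 N left on the wrist. Release, rise and head for sleeve 1.

Call:
{"fn": "move_arm", "kwargs": {"deltas": [1,0,0,0,0,1,0,0,0,0,1,0,0,0,0,1,0,0,-0.03,0,1,0,0,-0.07,0,1,-0.005,-0.05,-0.09,0,1,-0.01,-0.1,-0.09,0,1,-0.02,-0.15,-0.09,0,1,-0.03,-0.2,-0.08,0,1,-0.03,-0.22,-0.07,0]}}

```text
t: 15.15
tool_pos: [0.6011, 0.2114, 0.3001]
tool_rot: [-3.139, -0.005, 0.016]
contact_force: [0.9, 0.5, 0.9]
opening: 0.0858
```

```bash
python3 m.py .5948 .325 .115;python3 - <<'E'
from h import *
im=snap("scene","s5");snap("top","t5")
cv2.imwrite("pics/s5c.png",cv2.resize(im[190:340,160:360,::-1],(800,600)))
E
```

```text
15.15 [0.6011 0.2114 0.3001] [0.9 0.5 0.9]
[[ 1.     0.003 -0.01 ]
 [ 0.003 -1.     0.002]
 [-0.01  -0.002 -1.   ]]
to seat tool axes [ 0.0292  0.224  -0.0008]
delta [-0.0041 -0.1132  0.1854]
```

View pics/s5c.png

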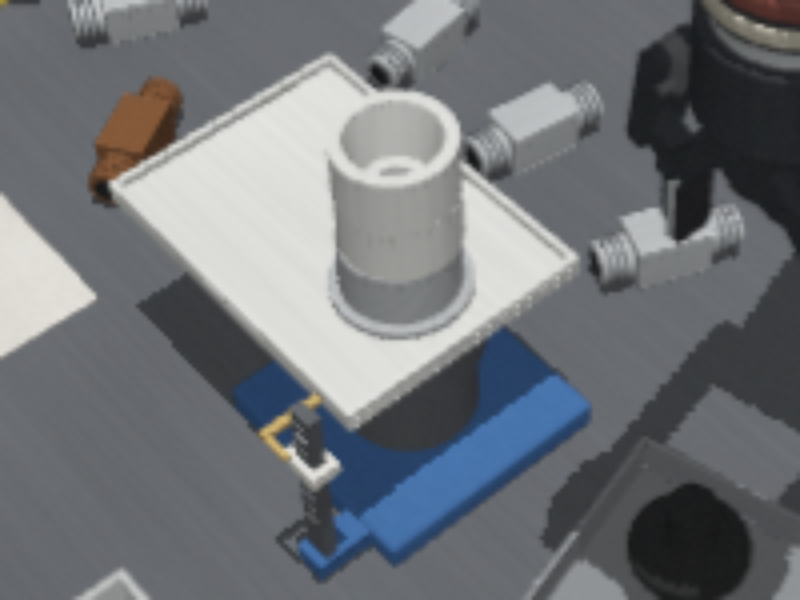

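Two sleeves are nested with only a thin seam between them at crop (400,235). Next is sleeve 1.

Call:
{"fn": "move_arm", "kwargs": {"deltas": [1,-0.002,-0.05,0,0,1,-0.004,-0.1,0.02,0,1,-0.004,-0.113,0.06,0,1,-0.004,-0.113,0.1,0,1,-0.004,-0.113,0.14,0,1,-0.004,-0.113,0.17,0,1,-0.004,-0.113,0.185,0,1,-0.004,-0.113,0.185,0,1,-0.004,-0.113,0.185,0]}}

```text
t: 16.15
tool_pos: [0.5942, 0.3242, 0.1139]
tool_rot: [-3.14, -0.007, 0.02]
contact_force: [1.3, 0.7, 0.5]
opening: 0.0854
```

```bash
python3 m.py .5948 .325 .0645
```

```text
16.15 [0.5942 0.3242 0.1139] [1.3 0.7 0.5]
[[ 1.     0.004 -0.013]
 [ 0.004 -1.     0.002]
 [-0.013 -0.002 -1.   ]]
to seat tool axes [ 0.0353  0.3369 -0.0011]
delta [ 0.0012 -0.0007  0.0494]
```

Call:
{"fn": "move_arm", "kwargs": {"deltas": [1,0.001,0,0.03,0,1,0.001,0,0.046,0,1,0.001,0,0.049,0,1,0.001,0,0.049,0,-1,0.001,0,0.049,0,-1,0.001,0,0.049,0,-1,0.001,0,0.049,0,-1,0.001,0,0.049,0,-1,0.001,0,0.049,0]}}

```text
t: 17.05
tool_pos: [0.5959, 0.3249, 0.0671]
tool_rot: [-3.138, -0.007, 0.015]
contact_force: [-0.4, -0.0, 6.5]
opening: 0.0675
```

```bash
python3 m.py .631 -.0125 .36
```

```text
17.05 [0.5959 0.3249 0.0671] [-0.4 -0.   6.5]
[[ 1.     0.005 -0.01 ]
 [ 0.005 -1.     0.003]
 [-0.01  -0.003 -1.   ]]
to seat tool axes [ 0.0335  0.3376 -0.0015]
delta [ 0.0307  0.3366 -0.2943]
```

Call:
{"fn": "move_arm", "kwargs": {"deltas": [-1,0,0,-0.04,0,-1,0,0,-0.085,0,-1,0,0.0,-0.13,0,-1,0,0.02,-0.175,0,-1,0.005,0.06,-0.22,0,-1,0.01,0.1,-0.26,0,-1,0.015,0.14,-0.29,0,-1,0.02,0.18,-0.294,0,-1,0.025,0.22,-0.294,0,-1,0.028,0.26,-0.294,0]}}

```text
t: 18.05
tool_pos: [0.6278, 0.0619, 0.3599]
tool_rot: [-3.139, -0.006, 0.015]
contact_force: [0.8, 0.6, -2.6]
opening: 0.0673
```

```bash
python3 m.py .631 -.0125 .32
```

```text
18.05 [0.6278 0.0619 0.3599] [ 0.8  0.6 -2.6]
[[ 1.     0.004 -0.01 ]
 [ 0.004 -1.     0.003]
 [-0.01  -0.003 -1.   ]]
to seat tool axes [ 0.0029  0.0744 -0.0002]
delta [0.0033 0.0745 0.0396]
```

Call:
{"fn": "move_arm", "kwargs": {"deltas": [-1,0.003,0.04,0,0,-1,0.003,0.0745,0.0,0,-1,0.003,0.0745,0.0,0,-1,0.003,0.0745,0.03,0,-1,0.003,0.0745,0.06,0,-1,0.003,0.0745,0.08,0,-1,0.003,0.0745,0.09,0,-1,0.003,0.0745,0.097,0,-1,0.003,0.0745,0.1,0,-1,0.003,0.0745,0.1,0]}}

```text
t: 19.05
tool_pos: [0.6303, -0.0121, 0.2606]
tool_rot: [-3.139, -0.007, 0.014]
contact_force: [-1.1, 0.2, -1.1]
opening: 0.0672
```

```bash
python3 m.py .631 -.0125 .260
```

```text
19.05 [ 0.6303 -0.0121  0.2606] [-1.1  0.2 -1.1]
[[ 1.     0.004 -0.009]
 [ 0.004 -1.     0.003]
 [-0.009 -0.003 -1.   ]]
to seat tool axes [ 0.0007  0.0004 -0.    ]
delta [0.0007 0.0004 0.0006]
```

Call:
{"fn": "move_arm", "kwargs": {"deltas": [1,0,0,0,0,1,0,0,0,0,1,0,0,0,0,1,0,0,-0.03,0,1,0,0,-0.06,0,1,-0.03,-0.04,-0.06,0,1,-0.06,-0.08,-0.06,0,1,-0.1,-0.12,-0.06,0,1,-0.13,-0.16,-0.06,0,1,-0.14,-0.18,-0.06,0]}}

```text
t: 20.05
tool_pos: [0.4881, 0.1691, 0.3234]
tool_rot: [-3.138, -0.009, 0.012]
contact_force: [0.4, 1.2, 0.4]
opening: 0.0854
```

```bash
python3 - <<'E'
from m import *
im=snap("scene","s6");t=snap("top","t6")
for r in valves(t):print(*r)
A=cv2.resize(im[190:340,160:360,::-1],(400,300),interpolation=cv2.INTER_CUBIC);B=cv2.resize(im[278:326,220:268,::-1],(400,400),interpolation=cv2.INTER_NEAREST)
C=np.zeros((400,800,3),np.uint8);C[:300,:400]=A;C[:,400:]=B;cv2.imwrite("pics/s6c.png",C)
E
```

```text
20.05 [0.4881 0.1691 0.3234] [0.4 1.2 0.4]
[[ 1.     0.006 -0.007]
 [ 0.006 -1.     0.004]
 [-0.007 -0.004 -1.   ]]
to seat tool axes [ 0.1418  0.1825 -0.0018]
329 249 370.0 0.4302 -0.2467 11.3 0.034 0.093
282 247 381.0 0.4333 -0.1286 173.5 0.035 0.093
394 246 375.0 0.4385 -0.41 161.1 0.033 0.092
230 245 392.0 0.4382 0.0014 159.3 0.035 0.094
392 198 370.0 0.5594 -0.407 157.2 0.034 0.094
547 212 494.5 0.5302 -0.7961 176.2 0.061 0.201
507 7 717.0 1.0654 -0.7108 90.4 0.038 0.271
```

View pics/s6c.png

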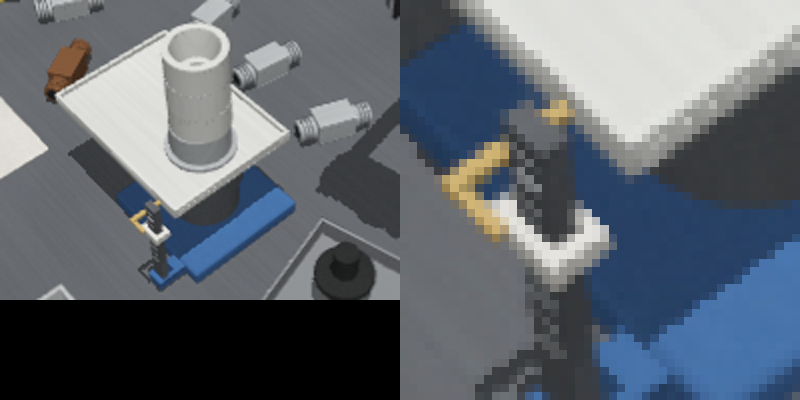

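Three sleeves are nested squarely at crop (198,90), and one valve has been knocked to (394,246). Now to measure the pointer against the band numerically.

```bash
cat >> h.py <<'E'
def pointer(im):
    "tip/elbow heights from the yellow pointer in the scene view"
    from scipy.optimize import minimize_scalar as ms
    s=cv2.resize(im[282:330,220:260],None,fx=8,fy=8,interpolation=cv2.INTER_CUBIC).astype(int)
    m=((s[...,0]-s[...,2])>45).astype(np.uint8)
    n,l,st,_=cv2.connectedComponentsWithStats(m);k=[i for i in range(1,n) if st[i,4]>150]
    m=np.isin(l,k)
    y,x=np.nonzero(m);e=x.min();E=(e,y[x<=e+3].mean())
    # tip: farthest pixel down-right from elbow along pointer front arm (below elbow)
    b=y.max();T=(x[y>=b-3].mean(),b)
    out=[]
    for (px,py),X,Y in((E,.746,.0157),(T,.746,.0385)):
        u,v=220+(px+.5)/8-.5,282+(py+.5)/8-.5
        f=ms(lambda z:np.hypot(*(proj("scene",[X,Y,z])-[u,v])),bounds=(.05,.15),method="bounded")
        out.append((round(u,2),round(v,2),round(f.x,4),round(f.fun,2)))
    return out
E
python3 - <<'E'
from h import *
for n in("scene0","s3","s4","s5","s6"):
    print(n,pointer(cv2.imread(f"pics/{n}.png")[:,:,::-1]))
E
```

```text
scene0 [(np.float64(224.06), np.float64(295.45), np.float64(0.1243), np.float64(0.52)), (np.float64(230.43), np.float64(302.06), np.float64(0.1255), np.float64(0.81))]
s3 [(np.float64(224.19), np.float64(296.6), np.float64(0.1204), np.float64(0.59)), (np.float64(230.54), np.float64(302.81), np.float64(0.1229), np.float64(0.82))]
s4 [(np.float64(224.19), np.float64(296.6), np.float64(0.1204), np.float64(0.59)), (np.float64(230.81), np.float64(303.06), np.float64(0.1219), np.float64(0.6))]
s5 [(np.float64(224.19), np.float64(298.01), np.float64(0.1157), np.float64(0.82)), (np.float64(230.91), np.float64(304.56), np.float64(0.1169), np.float64(0.73))]
s6 [(np.float64(224.56), np.float64(299.51), np.float64(0.1105), np.float64(0.7)), (np.float64(231.01), np.float64(306.31), np.float64(0.1109), np.float64(0.9))]
```

Tip at z≈0.111 against a band middle of ≈0.098, so two valves should do it. First the valve at (0.438, 0.001), with its long axis at −20.7°.

Call:
{"fn": "move_arm", "kwargs": {"deltas": [0.3,-0.02,0.05,0,8,0.3,-0.04,0.1,0.02,16,0.3,-0.05,0.15,0.06,21,0.3,-0.05,0.168,0.1,21,0.3,-0.05,0.168,0.14,21,0.3,-0.05,0.168,0.18,21,0.3,-0.05,0.168,0.21,21,0.3,-0.05,0.168,0.225,21,0.3,-0.05,0.168,0.225,21,0.3,-0.05,0.168,0.225,21]}}

```text
t: 21.15
tool_pos: [0.439, 0.0016, 0.0989]
tool_rot: [-3.089, 0.56, 0.011]
contact_force: [-0.3, -0.2, 0.4]
opening: 0.0559
```

```bash
cat >> m.py <<'E'
print("yaw",np.degrees(np.arctan2(M[1,0],M[0,0])).round(2))
E
python3 m.py .4382 .0014 .033
```

```text
21.15 [0.439  0.0016 0.0989] [-0.3 -0.2  0.4]
[[ 0.936 -0.351 -0.006]
 [-0.351 -0.936  0.004]
 [-0.007 -0.001 -1.   ]]
to seat tool axes [ 0.1847 -0.0541 -0.0013]
delta [-0.0002  0.0006  0.0659]
yaw -20.54
```

Call:
{"fn": "move_arm", "kwargs": {"deltas": [0.3,0,0.0005,0.03,0,0.3,0,0.0005,0.055,0,0.3,0,0.0005,0.066,0,0.3,0,0.0005,0.066,0,-1,0,0.0005,0.066,0,-1,0,0.0005,0.066,0,-1,0,0.0005,0.066,0,-1,0,0.0005,0.066,0,-1,0,0.0005,0.066,0], "force": 60}}

```text
t: 22.05
tool_pos: [0.4403, 0.001, 0.035]
tool_rot: [-3.089, 0.559, 0.005]
contact_force: [0.1, -1.8, 7.4]
opening: 0.033
```

```bash
python3 m.py .578 -.1225 .24
```

```text
22.05 [0.4403 0.001  0.035 ] [ 0.1 -1.8  7.4]
[[ 0.936 -0.351 -0.002]
 [-0.351 -0.936  0.003]
 [-0.003 -0.002 -1.   ]]
to seat tool axes [ 0.1833 -0.0542 -0.0005]
delta [ 0.1716  0.067  -0.2057]
yaw -20.53
```

Call:
{"fn": "move_arm", "kwargs": {"deltas": [-1,0,0,-0.04,0,-1,0,0,-0.085,-8,-1,0,0,-0.13,-16,-1,0.01,0.01,-0.165,-24,-1,0.04,0.02,-0.17,-32,-1,0.07,0.03,-0.17,-40,-1,0.1,0.04,-0.17,-48,-1,0.13,0.05,-0.17,-56,-1,0.15,0.06,-0.17,-64,-1,0.17,0.067,-0.17,-72]}}

```text
t: 23.05
tool_pos: [0.5765, -0.1225, 0.2032]
tool_rot: [-2.822, -1.369, 0.003]
contact_force: [0.0, 1.0, -2.7]
opening: 0.033
```

```bash
python3 m.py .578 -.1205 .165
```

```text
23.05 [ 0.5765 -0.1225  0.2032] [ 0.   1.  -2.7]
[[ 0.619  0.786 -0.004]
 [ 0.786 -0.619  0.004]
 [ 0.    -0.006 -1.   ]]
to seat tool axes [ 0.1201 -0.0252  0.0002]
delta [0.0024 0.0002 0.0382]
yaw 51.78
```

Call:
{"fn": "move_arm", "kwargs": {"deltas": [-1,0.0024,0,0,-8,-1,0.0024,0,0,-16,-1,0.0024,0,0,-24,-1,0.0024,0,0.01,-32,-1,0.0024,0,0.03,-37.5,-1,0.0024,0,0.045,-37.5,-1,0.0024,0,0.052,-37.5,-1,0.0024,0,0.055,-37.5,-1,0.0024,0,0.057,-37.5,-1,0.0024,0,0.057,-37.5]}}

```text
t: 24.05
tool_pos: [0.578, -0.1205, 0.1468]
tool_rot: [-2.232, -2.203, 0.0]
contact_force: [0.1, 0.5, -1.4]
opening: 0.0329
```

```bash
python3 m.py .578 -.1205 .146
```

```text
24.05 [ 0.578  -0.1205  0.1468] [ 0.1  0.5 -1.4]
[[ 0.013  1.    -0.004]
 [ 1.    -0.013  0.003]
 [ 0.003 -0.004 -1.   ]]
to seat tool axes [0.1087 0.0515 0.0002]
delta [-0.     -0.      0.0008]
yaw 89.25
```

Call:
{"fn": "move_arm", "kwargs": {"deltas": [0.1,0,0,0,0,0.1,0,0,0,0,0.1,0,0,0,0,0.1,0,0,-0.03,0,0.1,0,0,-0.06,8,0.3,0,-0.04,-0.06,16,0.3,0,-0.08,-0.06,24,0.3,-0.005,-0.12,-0.06,32,0.3,-0.008,-0.145,-0.06,40,0.3,-0.008,-0.145,-0.05,48]}}

```text
t: 25.05
tool_pos: [0.4321, -0.1273, 0.1991]
tool_rot: [-2.943, -1.095, -0.001]
contact_force: [-0.1, -0.5, 0.8]
opening: 0.0558
```

```bash
python3 - <<'E'
from m import *
im=snap("scene","s7");t=snap("top","t7")
for r in valves(t):print(*r)
print(pointer(im))
E
python3 m.py .4333 -.1286 .11
```

```text
25.05 [ 0.4321 -0.1273  0.1991] [-0.1 -0.5  0.8]
[[ 0.757  0.654  0.   ]
 [ 0.654 -0.757  0.001]
 [ 0.001 -0.001 -1.   ]]
to seat tool axes [2.256e-01 4.320e-02 2.000e-04]
yaw 40.83
331 249 263.0 0.4307 -0.2511 8.4 0.027 0.093
394 246 377.0 0.4385 -0.41 161.1 0.033 0.092
392 198 370.0 0.5594 -0.407 157.2 0.034 0.094
548 212 494.0 0.5297 -0.7977 174.6 0.059 0.201
507 7 716.0 1.0654 -0.7108 90.4 0.038 0.271
[(np.float64(224.69), np.float64(301.18), np.float64(0.1048), np.float64(0.86)), (np.float64(231.45), np.float64(307.69), np.float64(0.106), np.float64(0.67))]
25.15 [ 0.4323 -0.1267  0.1969] [-0.3  0.2  0.6]
[[ 0.752  0.659 -0.004]
 [ 0.659 -0.752  0.004]
 [-0.    -0.005 -1.   ]]
to seat tool axes [ 0.2247  0.045  -0.0003]
delta [-0.0005  0.0026  0.0869]
yaw 41.21
```

Tip is now about 0.105. On to the second valve.

Call:
{"fn": "move_arm", "kwargs": {"deltas": [0.3,-0.0005,0.0026,0.0,8,0.3,-0.0005,0.0026,0.0,16,0.3,-0.0005,0.0026,0.02,24,0.3,-0.0005,0.0026,0.04,32,0.3,-0.0005,0.0026,0.06,40,0.3,-0.0005,0.0026,0.08,47.7,0.3,-0.0005,0.0026,0.087,47.7,0.3,-0.0005,0.0026,0.087,47.7,0.3,-0.0005,0.0026,0.087,47.7]}}

```text
t: 26.05
tool_pos: [0.4341, -0.1289, 0.1109]
tool_rot: [-3.134, 0.173, 0.004]
contact_force: [0.3, -0.6, -0.0]
opening: 0.0555
```

```bash
python3 m.py .4333 -.1286 .033
```

```text
26.05 [ 0.4341 -0.1289  0.1109] [ 0.3 -0.6 -0. ]
[[ 0.994 -0.11  -0.003]
 [-0.11  -0.994  0.003]
 [-0.003 -0.003 -1.   ]]
to seat tool axes [ 0.1829 -0.1373 -0.0002]
delta [-0.0006 -0.      0.0779]
yaw -6.31
```

Call:
{"fn": "move_arm", "kwargs": {"deltas": [0.3,-0.002,0,0.04,0,0.3,-0.002,0,0.065,0,0.3,-0.002,0,0.078,0,0.3,-0.002,0,0.078,0,-1,-0.002,0,0.078,0,-1,-0.002,0,0.078,0,-1,-0.002,0,0.078,0,-1,-0.002,0,0.078,0,-1,-0.002,0,0.078,0]}}

```text
t: 26.95
tool_pos: [0.4336, -0.1292, 0.035]
tool_rot: [-3.135, 0.172, -0.002]
contact_force: [-1.4, 0.9, 6.1]
opening: 0.0329
```

```bash
python3 m.py .633 -.1225 .21
```

```text
26.95 [ 0.4336 -0.1292  0.035 ] [-1.4  0.9  6.1]
[[ 0.994 -0.11   0.001]
 [-0.11  -0.994  0.001]
 [ 0.001 -0.002 -1.   ]]
to seat tool axes [ 0.1834 -0.1376  0.0004]
delta [ 0.1976 -0.0288 -0.1747]
yaw -6.3
```

Call:
{"fn": "move_arm", "kwargs": {"deltas": [-1,0,0,-0.04,0,-1,0,0,-0.085,-8,-1,0,0,-0.13,-16,-1,0.01,0,-0.17,-24,-1,0.04,-0.005,-0.175,-32,-1,0.08,-0.01,-0.175,-40,-1,0.12,-0.015,-0.175,-48,-1,0.155,-0.02,-0.175,-56,-1,0.185,-0.025,-0.175,-64,-1,0.197,-0.029,-0.175,-72]}}

```text
t: 27.95
tool_pos: [0.634, -0.122, 0.2091]
tool_rot: [-2.633, -1.712, -0.002]
contact_force: [-0.4, -1.2, -2.5]
opening: 0.0329
```

```bash
python3 m.py .633 -.1225 .165
```

```text
27.95 [ 0.634  -0.122   0.2091] [-0.4 -1.2 -2.5]
[[ 0.406  0.914  0.   ]
 [ 0.914 -0.406  0.002]
 [ 0.002 -0.001 -1.   ]]
to seat tool axes [ 0.0989 -0.0472  0.0002]
delta [-0.0009 -0.0007  0.0441]
yaw 66.07
```

Call:
{"fn": "move_arm", "kwargs": {"deltas": [-1,-0.001,-0.0007,0,-8,-1,-0.001,-0.0007,0,-16,-1,-0.001,-0.0007,0,-23.2,-1,-0.001,-0.0007,0.02,-23.2,-1,-0.001,-0.0007,0.04,-23.2,-1,-0.001,-0.0007,0.055,-23.2,-1,-0.001,-0.0007,0.062,-23.2,-1,-0.001,-0.0007,0.066,-23.2,-1,-0.001,-0.0007,0.068,-23.2,-1,-0.001,-0.0007,0.068,-23.2]}}

```text
t: 28.95
tool_pos: [0.6333, -0.1226, 0.1418]
tool_rot: [-2.235, -2.207, -0.003]
contact_force: [-0.9, 0.6, -1.8]
opening: 0.0332
```

```bash
python3 m.py .633 -.1225 .141
```

```text
28.95 [ 0.6333 -0.1226  0.1418] [-0.9  0.6 -1.8]
[[ 0.013  1.     0.001]
 [ 1.    -0.013  0.001]
 [ 0.001  0.001 -1.   ]]
to seat tool axes [ 1.101e-01 -3.700e-03  1.000e-04]
delta [ 0.0001 -0.0003  0.0008]
yaw 89.28
```

Call:
{"fn": "move_arm", "kwargs": {"deltas": [-0.05,0,0,0,0,-0.05,0,0,0,0,-0.05,0,0,0,0,-0.05,0,0,-0.03,0,-0.05,0,0,-0.07,0,0.3,0,-0.04,-0.11,0,0.3,0,-0.09,-0.12,0,0.3,0,-0.14,-0.12,0,0.3,0,-0.18,-0.12,0,0.3,0,-0.2,-0.12,0]}}

```text
t: 29.95
tool_pos: [0.4308, -0.12, 0.2621]
tool_rot: [2.235, 2.206, 0.003]
contact_force: [0.4, -0.1, 0.3]
opening: 0.0555
```

```bash
python3 - <<'E'
from m import *
get_image("top");im=snap("scene","s8");t=snap("top","t8")
print(pointer(im))
A=cv2.resize(im[170:340,190:340,::-1],(353,400),interpolation=cv2.INTER_CUBIC);B=cv2.resize(im[284:324,220:260,::-1],(400,400),interpolation=cv2.INTER_NEAREST)
cv2.imwrite("pics/s8c.png",np.hstack([A,B]))
E
```

```text
29.95 [ 0.4308 -0.12    0.2621] [ 0.4 -0.1  0.3]
[[ 0.013  1.     0.002]
 [ 1.    -0.013  0.   ]
 [ 0.     0.002 -1.   ]]
to seat tool axes [0.1102 0.1988 0.0005]
yaw 89.24
[(np.float64(225.06), np.float64(302.54), np.float64(0.1), np.float64(0.71)), (np.float64(231.7), np.float64(309.31), np.float64(0.1003), np.float64(0.67))]
```

View pics/s8c.png

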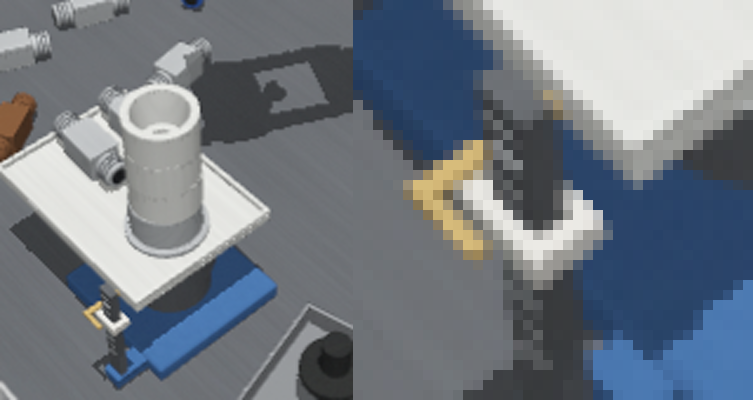

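The load is three nested sleeves and two valves, with the tip at crop (480,255) just in front of the band's upper part. That's close, so I'll sharpen the band height from raw pixel values.

```bash
python3 - <<'E'
import cv2,numpy as np
np.set_printoptions(linewidth=200)
g=lambda n:cv2.imread(f"pics/{n}.png",0).astype(int)
print("top cols 207..224 rows 114..127");print(g("t8")[114:128,207:225])
print("scene cols 228..250 rows 298..316 (scene0)");print(g("scene0")[298:318,228:250])
print("red-ch scene8");print(cv2.imread("pics/s8.png")[298:318,228:250,2].astype(int))
E
```

```text
top cols 207..224 rows 114..127
[[ 96  94  95  97  97  95  94  95 105 102 102 100 101 103 100 102 100  93]
 [100  97  98  97  98  96  96 114 163 170 174 177 175 175 174 170 163  95]
 [ 98 100  95  98 101 102 101 111 149 177 208 224 223 221 218 209 217 127]
 [ 99  98  97  99 107 107 109 112 111 110 107 124 126 123 139 197 217 127]
 [ 98  95  98 105 107 109 110 114 113 104  78  78 130 128 135 200 216 125]
 [ 98  99 111 139 107 106 109 112 113 107  83 149 255 255 232 206 215 123]
 [ 96  99 110 133  68  31  37  39  43  39  31  91 211 255 234 205 217 126]
 [ 96  94 107 153 167  49  18  28  27  26  25  46 110 180 227 206 216 125]
 [ 97  92 111 194 255  96  17  23  23  28  24  40  98 152 193 203 217 125]
 [ 96  93 109 195 255 177  81  40  38  41  43  55 104 154 188 205 218 125]
 [ 96  95 109 197 255 255 231 160 153 154 154 156 170 174 188 205 218 127]
 [ 97  93 110 192 255 255 255 255 255 255 255 255 255 255 197 206 219 125]
 [ 95  93  91 111 157 159 154 160 160 162 164 163 163 147 127 207 220 128]
 [ 99  99  96  93  94  91  85  59  34  34  37  36  37  34  85 196 222 123]]
scene cols 228..2
[... 2981 characters left out ...]
9  90 136 154 197 156 152 127  73  42  42  43  41  41  41  42]
 [112 112 111 111 112 114 108  74  93 137 151 151 103  55  48  42  42  43  41  42  42  41]
 [111 112 112 111 111 112 111  97  75  93 127 104  56  56  48  43  43  41  41  42  43  42]
 [112 112 112 112 112 111 109  86  87  85  58  56  56  57  50  42  44  41  39  41  42  42]
 [111 111 112 113 112 111 110  84  61  88  83  56  57  57  54  40  39  43  42  42  43  43]
 [112 111 111 112 112 111 110  97  70  62  69  56  57  57  53  38  37  40  44  41  42  41]
 [112 111 111 111 111 111 111 107  60  81  60  56  57  57  55  46  40  38  43  43  41  40]
 [112 112 111 111 112 112 112 108  61  65  93  56  58  57  58  62  55  42  57  45  44  43]]
```

```bash
python3 - <<'E'
from h import *
from scipy.optimize import brentq
def z_of(toprow,topcol,d):
    def f(z):
        p=proj("scene",onz("top",topcol,toprow,z));return p[1]-p[0]-d
    z=brentq(f,.03,.2);return onz("top",topcol,toprow,z).round(4)
for col in(215,218,221):
  print("bar axis",z_of(115.76,col,76.4))
for r in(118.3,118.5,118.7):print("band top edge",r,z_of(r,215,72.37),"bottom",[z_of(r+dr,215,74.24) for dr in(0,)])
o1,d1=ray("top",209.83,118.48);o2,d2=ray("scene",237.6,309.9)
s,*_=np.linalg.lstsq(np.c_[d1,-d2],o2-o1,rcond=None);print("corner",o1+d1*s[0],o2+d2*s[1])
E
```

```text
bar axis [0.7457 0.036  0.1013]
bar axis [0.7458 0.0288 0.1013]
bar axis [0.746  0.0216 0.1012]
band top edge 118.3 [0.7396 0.0359 0.1011] bottom [array([0.7408, 0.0365, 0.0967])]
band top edge 118.5 [0.7393 0.036  0.1004] bottom [array([0.7405, 0.0365, 0.096 ])]
band top edge 118.7 [0.739  0.0361 0.0996] bottom [array([0.7402, 0.0366, 0.0952])]
corner [0.73884375 0.04829205 0.10153787] [0.73947179 0.04775098 0.10164163]
```

The two lines seen edge-on put the pointer axis at z≈0.101 and the band at about 0.0925 to 0.1005. The tip is therefore at or above the band's top edge, and a third valve should bring it to about 0.0955. I'll fetch the valve at (0.430, −0.247), long axis at 11°.

Call:
{"fn": "move_arm", "kwargs": {"deltas": [0.3,-0.03,0,0,8,0.3,-0.07,0,0,16,0.3,-0.11,0,0,24,0.3,-0.127,0,0,32,0.3,-0.127,0,0.02,40,0.3,-0.127,0,0.04,48,0.3,-0.127,0,0.06,56,0.3,-0.127,0,0.08,64,0.3,-0.127,0,0.1,72,0.3,-0.127,0,0.11,78]}}

```text
t: 31.1
tool_pos: [0.4323, -0.2472, 0.1502]
tool_rot: [-3.125, -0.3, -0.003]
contact_force: [-0.3, -0.7, 0.4]
opening: 0.0556
```

```bash
python3 m.py .4302 -.2467 .034; python3 - <<'E'
from h import *
for r in valves(cv2.imread("pics/t8.png")[:,:,::-1]):print(*r)
E
```

```text
31.1 [ 0.4323 -0.2472  0.1502] [-0.3 -0.7  0.4]
[[ 0.982  0.19   0.002]
 [ 0.19  -0.982  0.002]
 [ 0.002 -0.002 -1.   ]]
to seat tool axes [ 0.2397 -0.1926  0.0009]
delta [-0.0023 -0.0007  0.1162]
yaw 10.97
330 249 279.5 0.4304 -0.2508 9.0 0.027 0.092
394 246 377.0 0.4385 -0.41 161.1 0.033 0.092
392 198 370.0 0.5594 -0.407 157.2 0.034 0.094
547 212 499.5 0.5302 -0.7962 176.2 0.061 0.201
507 7 721.0 1.0654 -0.7108 90.4 0.038 0.271
```

Call:
{"fn": "move_arm", "kwargs": {"deltas": [0.3,-0.002,0,0.04,0,0.3,-0.002,0,0.08,0,0.3,-0.002,0,0.107,0,0.3,-0.002,0,0.116,0,0.3,-0.002,0,0.116,0,-1,-0.002,0,0.116,0,-1,-0.002,0,0.116,0,-1,-0.002,0,0.116,0,-1,-0.002,0,0.116,0,-1,-0.002,0,0.116,0]}}

```text
t: 32.1
tool_pos: [0.4323, -0.2485, 0.0365]
tool_rot: [3.126, 0.3, 0.009]
contact_force: [2.4, 0.9, 6.3]
opening: 0.033
```

```bash
python3 m.py .685 -.1225 .21;  python3 - <<'E'
from h import *
# valves on pan in t8, height ~ .105+.03
t=cv2.imread("pics/t8.png");cv2.imwrite("pics/t8c.png",cv2.resize(t[105:215,195:325],(780,660))[:600])
E
```

```text
32.1 [ 0.4323 -0.2485  0.0365] [2.4 0.9 6.3]
[[ 0.982  0.19   0.006]
 [ 0.19  -0.982 -0.001]
 [ 0.006  0.002 -1.   ]]
to seat tool axes [ 0.24   -0.1939  0.001 ]
delta [ 0.273  -0.0753 -0.1721]
yaw 10.96
```

View pics/t8c.png

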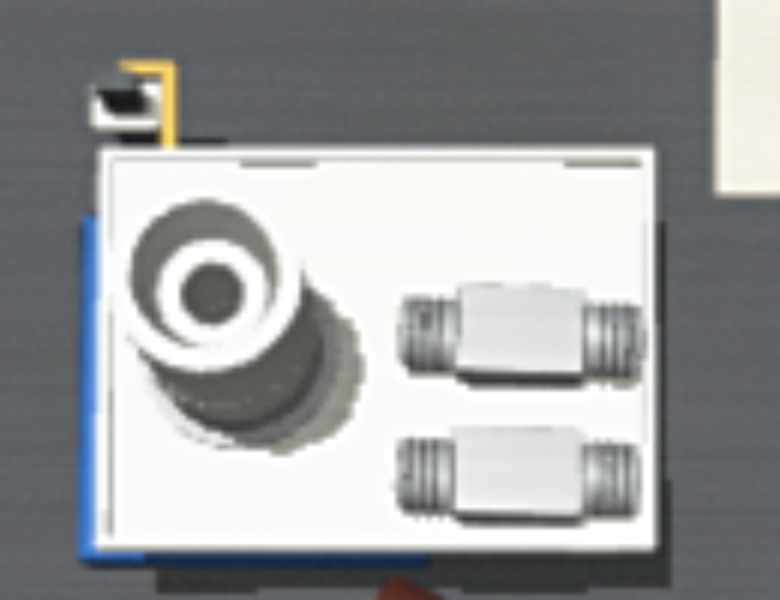

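Both valves lie inside the lip at crop (520,335) and (520,475), close to the right edge. The third goes at x=0.685, a little nearer the stack.

Call:
{"fn": "move_arm", "kwargs": {"deltas": [-1,0,0,-0.04,0,-1,0,0,-0.085,-8,-1,0,0,-0.13,-16,-1,0.02,-0.005,-0.17,-24,-1,0.06,-0.015,-0.18,-32,-1,0.1,-0.03,-0.18,-40,-1,0.145,-0.045,-0.18,-48,-1,0.185,-0.055,-0.18,-56,-1,0.225,-0.067,-0.18,-64,-1,0.255,-0.076,-0.18,-72]}}

```text
t: 33.1
tool_pos: [0.6682, -0.1237, 0.2166]
tool_rot: [2.344, 2.087, 0.005]
contact_force: [-0.9, -1.2, -2.2]
opening: 0.0329
```

```bash
python3 m.py .685 -.1165 .16
```

```text
33.1 [ 0.6682 -0.1237  0.2166] [-0.9 -1.2 -2.2]
[[ 0.116  0.993  0.004]
 [ 0.993 -0.116 -0.   ]
 [ 0.     0.004 -1.   ]]
to seat tool axes [ 0.1062 -0.0499 -0.0002]
delta [0.0091 0.0156 0.0566]
yaw 83.35
```

Call:
{"fn": "move_arm", "kwargs": {"deltas": [-1,0.009,0.016,0,-5.9,-1,0.009,0.016,0,-5.9,-1,0.009,0.016,0,-5.9,-1,0.009,0.016,0.02,-5.9,-1,0.009,0.016,0.035,-5.9,-1,0.009,0.016,0.04,-5.9,-1,0.009,0.016,0.04,-5.9]}}

```text
t: 33.8
tool_pos: [0.6839, -0.1168, 0.1746]
tool_rot: [2.237, 2.206, 0.002]
contact_force: [0.4, -0.6, -3.0]
opening: 0.033
```

```bash
python3 m.py .685 -.1165 .1365
```

```text
33.8 [ 0.6839 -0.1168  0.1746] [ 0.4 -0.6 -3. ]
[[ 0.014  1.     0.001]
 [ 1.    -0.014  0.001]
 [ 0.001  0.001 -1.   ]]
to seat tool axes [ 0.1035 -0.0543  0.    ]
delta [0.0003 0.0011 0.0381]
yaw 89.2
```

Call:
{"fn": "move_arm", "kwargs": {"deltas": [-1,0,0.0015,0.015,0,-1,0,0.0015,0.025,0,-1,0,0.0015,0.031,0,-1,0,0.0015,0.035,0,-1,0,0.0015,0.038,0,-1,0,0.0015,0.038,0]}}

```text
t: 34.4
tool_pos: [0.6854, -0.1168, 0.1366]
tool_rot: [-2.237, -2.206, -0.001]
contact_force: [-0.8, 0.3, -0.8]
opening: 0.033
```

```bash
python3 m.py .685 -.1165 .1365
```

```text
34.4 [ 0.6854 -0.1168  0.1366] [-0.8  0.3 -0.8]
[[ 0.014  1.     0.001]
 [ 1.    -0.014  0.001]
 [ 0.001  0.001 -1.   ]]
to seat tool axes [ 0.1035 -0.0558  0.    ]
delta [ 0.0003 -0.0004  0.0001]
yaw 89.2
```

Call:
{"fn": "move_arm", "kwargs": {"deltas": [-0.12,0,0,0,0,-0.12,0,0,0,0,-0.12,0,0,0,0,-0.12,0,0,-0.03,0,-0.12,0,0,-0.07,0,-0.12,0,-0.04,-0.1,0,0.3,0,-0.09,-0.12,0,0.3,0,-0.14,-0.12,0,0.3,0,-0.19,-0.12,0,0.3,0,-0.24,-0.12,0]}}

```text
t: 35.4
tool_pos: [0.4474, -0.1134, 0.2573]
tool_rot: [2.235, 2.205, 0.002]
contact_force: [-0.8, -0.9, 1.8]
opening: 0.0555
```

Call:
{"fn": "move_arm", "kwargs": {"deltas": [0.3,-0.02,-0.04,0,0,0.3,-0.02,-0.04,0,0,0.3,-0.02,-0.04,0,0]}}

```text
t: 35.7
tool_pos: [0.407, -0.1333, 0.2581]
tool_rot: [2.235, 2.201, 0.004]
contact_force: [0.3, 0.3, -0.8]
opening: 0.0553
```

```bash
python3 - <<'E'
from m import *
im=snap("scene","s9");t=snap("top","t9")
print(pointer(im))
A=cv2.resize(t[105:205,195:315,::-1],(400,333),interpolation=cv2.INTER_CUBIC);B=cv2.resize(im[284:324,220:260,::-1],(400,400),interpolation=cv2.INTER_NEAREST)
C=np.zeros((400,800,3),np.uint8);C[:333,:400]=A;C[:,400:]=B;cv2.imwrite("pics/s9c.png",C)
np.set_printoptions(linewidth=200)
print(im[303:316,226:240,0].astype(int));print((im[303:316,226:240,0].astype(int)-im[303:316,226:240,2]))
print(cv2.cvtColor(t,cv2.COLOR_RGB2GRAY)[113:120,212:226].astype(int))
E
```

```text
35.7 [ 0.407  -0.1333  0.2581] [ 0.3  0.3 -0.8]
[[ 0.015  1.     0.005]
 [ 1.    -0.015 -0.001]
 [-0.001  0.005 -1.   ]]
to seat tool axes [0.1241 0.2222 0.001 ]
yaw 89.13
[(np.float64(225.31), np.float64(304.0), np.float64(0.0948), np.float64(0.71)), (np.float64(231.75), np.float64(310.69), np.float64(0.0955), np.float64(0.83))]
[[189 225 225 221 182 228 244 237 112  80 104  63  66  66]
 [225 222 206 159 128 167 229 244 238  97  75  62  65  66]
 [162 193 222 182 122 119 167 229 244 229  96  61  64  66]
 [125 170 225 222 178 123 119 168 229 243 229 101  70 103]
 [121 125 170 224 222 179 125 136 168 229 244 241 188 222]
 [121 121 126 171 225 222 179 124 137 167 229 245 246 246]
 [121 121 120 131 189 224 221 176 122 135 169 230 243 207]
 [121 121 121 121 131 184 186 137 118  97 146 164 208 167]
 [121 120 122 121 121 125 130 123 117  80 100 147 161 162]
 [121 121 121 121 121 121 121 120 120 105  81 100 137 113]
 [121 121 120 120 121 121 121 121 119  93  94  92  63  61]
 [120 120 121 121 121 121 121 120 119  91  68  94  91  61]
 [120 120 121 120 120 120 121 120 120 105  77  67  76  60]]

[... 481 characters left out ...]
  -8  -9  -6  11  24  -7 -10  -7  -3   3   6   7]
 [ -7  -7  -8  -9 -10  -8  -7  -8  -9  -7  -5  -2   5   3]
 [ -6  -8  -7  -8  -9  -9  -7  -7 -10  -6  -5  -5  -5  -4]
 [ -8  -7  -7  -7  -7  -9  -7  -8  -8  -7  -5  -5  -6  -4]
 [ -8  -8  -7  -8  -8  -8  -9  -8  -7  -8  -4  -4  -4  -5]]
[[ 96  97  96  95  94  96  94  97  95  97  96  95  97  98]
 [ 99  96  95  95  95  94  92  90  90  93  92  91  95  95]
 [ 99  99  98  99 102 107 113 113 110 111 113 110 102  95]
 [102 105 104 113 142 177 206 205 201 203 201 203 160 100]
 [106 110 112 111 112 127 188 189 183 182 182 218 159  99]
 [112 113 115 115 107  79  86 133 128 125 174 219 155  95]
 [108 113 113 117 107  82 149 255 255 230 185 218 156  95]]
```

View pics/s9c.png

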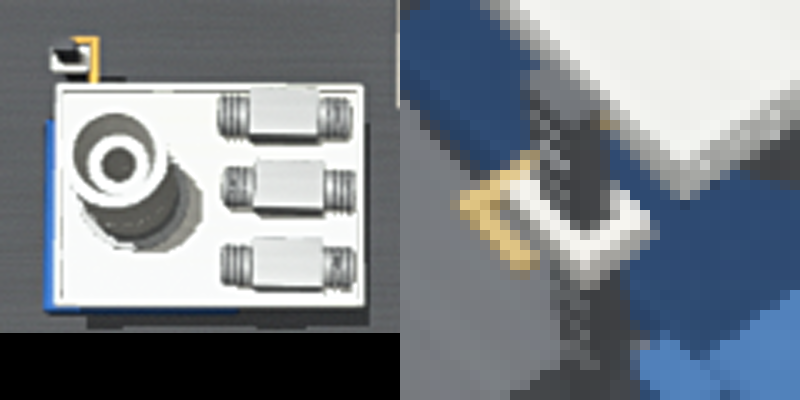

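```bash
python3 - <<'E'
from h import *
from scipy.optimize import brentq
def z_of(toprow,topcol,d):
    def f(z):
        p=proj("scene",onz("top",topcol,toprow,z));return p[1]-p[0]-d
    return onz("top",topcol,toprow,brentq(f,.03,.2)).round(4)
for r in(116.2,116.35):print("bar axis",z_of(r,218,77.57))
# same x, so height from scene alone with x fixed
for x in(.745,.746,.747):
    print(x,brentq(lambda z:(lambda p:p[1]-p[0]-77.57)(proj("scene",[x,.03,z])),.03,.2), brentq(lambda z:(lambda p:p[1]-p[0]-76.4)(proj("scene",[x,.03,z])),.03,.2))
for x in(.738,.739,.740):
    print("band",x,*[brentq(lambda z:(lambda p:p[1]-p[0]-d)(proj("scene",[x,.036,z])),.03,.2) for d in(72.37,74.24)])
E
```

```text
bar axis [0.746  0.0293 0.0969]
bar axis [0.7458 0.0294 0.0963]
0.745 0.09408285109908304 0.09899731921777122
0.746 0.09684700786150106 0.10174979406909064
0.747 0.09961102842833129 0.1045021339098445
band 0.738 0.09690733945238786 0.08911767565940663
band 0.739 0.09962153340915951 0.09185014257338112
band 0.74 0.10233560394199807 0.0945824842839476
```

Three valves lie flat on the pan. The pointer axis is at z≈0.0966 against a band of about 0.0926–0.1004, so it is close to the middle. Handing in.

```bash
python3 -c "
from h import *
print(order.finish_job())"
```

```text
the job is handed in; nothing more can be done
None
```

The job is done and handed in at about 36 s on the robot's clock.

- **Plug:** It is out of the socket and standing in the grey tray.
- **Sleeves:** All three are nested in the socket. The pictures show thin, even seams, and the pan sank about 5 mm for each one.
- **Valves:** Three grey valves lie flat on the pan. I never touched the coloured look-alikes, the grease jar or the screwdriver. One of the valves left on the bench was knocked aside during the run, and I didn't need it.
- **Pointer:** My last edge measurement put the tip at z≈0.0966 m. The band runs from about 0.0926 to 0.1004 m, so the tip is near its middle. The pan sank about 31 mm in all, well short of its 60 mm stop.

**Where checks disagreed:** With two valves on, my coarser reading (tip about 0.100 m, band top about 0.1016 m) put the tip just inside the band. The finer reading (tip 0.1013–0.1015 m, band top 0.1004 m) put it just above. I trusted the finer one and added the third valve. Afterwards the coarser reading was 0.0948–0.0955 m, also inside the band.

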